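# Gauge the sloping guide tube and show the rod's tip

## Task

Take the collared gauge rod out of its cradle, slide it into the sloping guide tube until the collar stops against the tube's mouth and keep it home for a moment, then draw it right out again. Finish holding the rod level and still in the gripper, with its tip over the white tile and roughly 10 cm above it, so that the tip can be read; do not put it down or let go. Leave the other things on the bench where they are.

Things in the scene. Friction and masses are not known exactly. Their poses are not given: they have to be found in the camera images.
- rod: steel gauge rod, 198 mm, 0.2 kg: round shaft 9 mm thick, 90 mm long (last 12 mm tapers to 4 mm), collar 24 mm across and 8 mm thick, then a dark square handle 14 x 14 x 100 mm. Origin on the axis, on the collar's face towards the shaft (the stop face); x along the rod to the tip; y, z square to the handle's flats. Balances 31 mm behind the origin. Starts level in the cradle, tip roughly towards the robot
- rod_tip (a point): centre of the gauge rod's tip, 90 mm along +x from the rod's origin
- rod_grip (a point): good place to grip the rod: on the axis in the handle, 45 mm behind the rod's origin (37 mm behind the collar's back)
- cradle: fixed wooden stand, base 180 x 60 x 6 mm, two posts 8 mm thick, 44 wide, 77 high with open-topped slots that carry the rod, its axis 65 mm above the table along the cradle's x, tip to -x. Slots 12 mm wide for the shaft, 17 for the handle, up to 19 deep: lift straight up. Origin on the underside below the front post; rear post 135 mm along +x; the handle is free between collar and rear post
- fixture: grey jig fixed to the bench, base 150 x 80 x 12 mm, two posts that carry the sloping guide tube. It stands to the left or right of the tile, the cradle on the other side. Origin on the underside, 40 mm behind the point below the tube's mouth; x towards the mouth's side; z up
- guide_tube: steel guide tube, rigid on the fixture, 28 mm outside, bore 12.5 mm wide and 102 mm deep, closed at the bottom. Slopes 30 degrees from level; the mouth looks up and away from the robot, its centre 105 mm above the table. Origin: centre of the mouth's flat rim; x along the tube out of the mouth (the rod goes in along -x); y level. Rod home: its origin at this origin, collar against the rim
- tile: white ceramic reading tile, fixed flat on the bench, 100 x 100 x 8 mm; origin at the centre of its underside, z up
- scriber: bystander: scriber lying on the bench, 180 mm long, thin with a dark wooden grip and no collar; origin near its middle
- mandrel: bystander: small standing steel ring mandrel (a cone 85 mm high on a 44 mm foot); origin under its centre
- burpot: bystander: white pot of upright burs, 56 mm in diameter, 78 mm high; origin under its centre
- jar: bystander: small capped jar, 52 mm in diameter, 60 mm high; origin under its centre
- hammer: bystander: hammer lying on the bench, 220 mm long; origin near its middle
- brush: bystander: bench brush lying on the bench, 170 mm long; origin near its middle
- dish: bystander: small shallow steel dish, 60 mm across; origin under its centre

How it is judged:
On the way, in this order (a step that is already met when the one before it is completed fails the run):
1. the rod is home in the guide tube: collar against the rim (x of rod in the frame of guide_tube between -0.004 and 0.003 m and y of rod in the frame of guide_tube between -0.004 and 0.004 m and z of rod in the frame of guide_tube between -0.004 and 0.004 m and x of rod_tip in the frame of guide_tube between -0.1 and -0.08 m and angle between the x axis of rod and the x axis of guide_tube, either way round below 0.07 rad), for 0.2 s.
2. the rod is drawn right out of the tube (x of rod_tip in the frame of guide_tube above 0.005 m), for 0.1 s.
At the end, for the whole second after the job is handed in: the rod is gripped by the fingers alone, at rest, its axis within 6 degrees of level, its tip over the tile (within the tile's outline) and 50 to 160 mm above the tile's top; it touches neither tile, fixture, cradle nor any bystander (angle between rod's own x axis and vertical between 1.466 and 1.676 rad and x of rod_tip in the frame of tile between -0.05 and 0.05 m and y of rod_tip in the frame of tile between -0.05 and 0.05 m and z of rod_tip in the frame of tile between 0.058 and 0.168 m and contact force between rod and the fingers above 1 N and linear speed of rod below 0.02 m/s and angular speed of rod below 0.15 rad/s and contact force between rod and fixture below 0.1 N and contact force between rod and tile below 0.1 N and contact force between rod and cradle below 0.1 N and contact force between rod and scriber below 0.1 N and contact force between rod and mandrel below 0.1 N and contact force between rod and burpot below 0.1 N and contact force between rod and jar below 0.1 N and contact force between rod and hammer below 0.1 N and contact force between rod and brush below 0.1 N and contact force between rod and dish below 0.1 N); the arm keeps its last pose, push and grip.
It fails at once if a bystander is pushed more than 30 mm from its place (distance of any of scriber, mandrel, burpot, jar, hammer, brush, dish from where it was at the start of the episode above 0.03 m).
It also fails if it takes over 58 s, if anything falls off the work surface, if the arm or the gripper's body presses on something with over 40 N, if the wrist force passes 120 N, or if a joint passes its speed limit or range.

## Robot

A 7-joint arm with a two-finger parallel gripper is mounted at the origin on the work surface. World frame = base frame: x ahead of the robot, y to its left, z up, the work surface at z = 0. Lengths are in m, angles in rad, forces in N, time in s.
With the tool pointing down it reaches from about 0.4 to 0.85 m from the base axis. Payload 4.5 kg.
Tool frame: the origin (TCP) lies on the mounting face of the last link; the fingertips stand 166 mm ahead of it and the grasp point (between the pads) lies 147 mm ahead of it; z points along the fingers, y is the line along which they close (so a half turn about z gives the same grasp; the last joint's range is limited). The gripper opens to 88 mm and grips with 3 to 60 N. Pads are 18 mm wide; open, the fingers measure 123 mm over their backs; the gripper's body (75 mm by 187 mm) begins 45 mm behind the grasp point.
Start: joints at [1.184, 0.689, -0.195, 1.565, 0.157, 0.902, -0.215], TCP at [0.255, -0.57, 0.405] pointing down, gripper open.
Joint ranges: [-3.01, 3.01], [-0.46, 2.08], [-1.47, 1.51], [0.13, 2.56], [-1, 4.14], [0.04, 2.09], [-2.66, 2.66]. Speed limits (rad/s): [2.57, 2.57, 3.14, 3.14, 3.14, 3.14, 3.14].

## Interface

Orientations are given as a unit quaternion [x, y, z, w].
In Python, from plant import r, snapshot gives the robot as it stands. The module is installed in compiled form; this text tells all that it offers.
- The arm moves only by the tool move_arm, never from a script. Its argument "rows" is a list of rows, each a list of 5 numbers: the shift along the tool's x, y, z in m, then the turn about the tool's z in rad, then the finger opening in m, from 0 to 0.0881. In form: [[dx, dy, dz, spin, claw], ...]. A call has 1 to 10 rows; each row shifts and turns the commanded pose from where the row before left it, along the tool's axes as they then stand; what a row does not reach is not made up. A row lasts 1/12 s, in which the tool goes at most 41.7 mm and 7.16 degrees, less where a joint would pass 70% of its speed; a pose out of reach is approached as far as the arm can. A call with a gripper value outside its range is refused whole. The fingers move at their own pace and stop on an object; "newtons" is the grip in N (left out, the last holds). Time passes only in rows, so rows that do not move let the fingers close. It gives the time, the measured TCP pose, the force, the opening and the grip force at its end, in the units of the state.
- r.get_state(): the state, without advancing time (a new reading comes with each control period).
- snapshot(name): name is "side" or "top" or "wrist"; returns a dict with "color" (480x640x3 uint8, red, green, blue), "depth" (480x640 float32, m along the optical axis (not along the pixel's ray), 0 where there is no reading), "mtx" (3x3 intrinsics, pixels), "eye" and "orientation" of the camera in the world. Camera axes: x right, y up, looking along -z (the intrinsics and any distortion apply to the point x, -y, -z); pixel columns grow to the right and rows downward; lengths in m; the calibration is good to about 2 mm. The wrist camera is an equidistant fisheye: a pixel r from the principal point sees the ray r / f radians off the axis. A picture is of the moment at which its call begins.
- r.finish_job(): hands the job in; it is judged then, once.
The state is a dict: "clock": time; "q": joint angles; "qd": joint speeds; "joint_torque": joint torques, N m; "tool_pos": TCP position; "eef_rot": TCP orientation; "contact_force": force on the tool from outside, world axes, zero at the start; "moment": the same for the moment, N m; "opening": opening from 0.0 (shut) to 1.0 (fully open); "finger_force": force on a finger pad.
Only numpy, scipy, OpenCV 4.12 (cv2) and the standard library are available. Lean on these libraries where they do the work, as an engineer would, in place of code of your own. Each camera call takes 0.05 s, during which the arm holds its last target. There are 200 camera calls.

## Working session

There is one attempt and no reset: what is moved stays moved. The work goes in short steps, Python scripts to look and compute and a tool call to move; the robot and the scene stay as the last step left them, time stands still between calls to the robot, and variables do not carry over. Pictures are saved under pics/ and viewed, at most 10 in all, crops included, and the job is handed in when it is done.

Besides the shell and the picture viewer there is one more tool, called after "Call:" as a command line: name --pt "numbers of a row" for each row, then --argument value for the rest. move_arm: Moves the arm, as the interface text tells. Its arguments: {"type":"object","properties":{"rows":{"type":"array"},"newtons":{"type":"number"}},"required":["rows"]}

```bash
mkdir -p pics; cat > h.py <<'E'
import numpy as np, cv2
from scipy.spatial.transform import Rotation as R
from plant import r, snapshot
def ray(s,uv):
    uv=np.atleast_2d(uv).astype(float); M=s['mtx']
    d=np.c_[(uv[:,0]-M[0,2])/M[0,0],-(uv[:,1]-M[1,2])/M[1,1],-np.ones(len(uv))]
    return np.array(s['eye']),R.from_quat(s['orientation']).apply(d)
def plane(s,uv,z):
    e,d=ray(s,uv); return e+d*((z-e[2])/d[:,2])[:,None]
def cloud(s):   # pinhole views: world points per pixel
    v,u=np.mgrid[0:480,0:640]; e,d=ray(s,np.c_[u.ravel(),v.ravel()])
    return (e+d*s['depth'].reshape(-1,1)).reshape(480,640,3)
def save(n,img): cv2.imwrite('pics/'+n+'.png',img[...,::-1])
E
python3 - <<'E'
from h import *
st=r.get_state(); print({k:np.round(v,4) for k,v in st.items()}); print(R.from_quat(st['eef_rot']).as_matrix().round(4))
import pickle
for n in('top','side'):
    s=snapshot(n); pickle.dump(s,open(n+'.pkl','wb')); save(n+'0',s['color']); print(n,s['eye'],s['orientation'],s['mtx'],(s['depth']>0).mean())
    
E
```

```text
{'clock': np.float64(0.0), 'q': array([ 1.1838,  0.69  , -0.1945,  1.5664,  0.1573,  0.9025, -0.2151]), 'qd': array([ 0.0006, -0.0002, -0.0007,  0.0006, -0.0017, -0.0012,  0.0014]), 'joint_torque': array([ 1.00000e-04, -5.27570e+01, -1.26690e+00, -1.53429e+01,
       -5.26000e-02,  6.60000e-03,  2.00000e-04]), 'tool_pos': array([ 0.2552, -0.5702,  0.4039]), 'eef_rot': array([ 9.779e-01,  2.089e-01, -2.000e-04, -9.000e-04]), 'contact_force': array([-0.1564,  0.1866,  0.1614]), 'moment': array([-0.014 , -0.0108,  0.0133]), 'finger_force': np.float64(0.0), 'opening': np.float64(0.9993)}
[[ 9.127e-01  4.086e-01 -9.000e-04]
 [ 4.086e-01 -9.127e-01  1.600e-03]
 [-1.000e-04 -1.800e-03 -1.000e+00]]
top [ 0.37106213 -0.01666639  1.63460083] [-0.04347665  0.03517229  0.7108495  -0.70111745] [[615.53333213   0.         325.57899616]
 [  0.         615.53333213 228.32319324]
 [  0.           0.           1.        ]] 0.9960677083333334
side [0.44893479 0.91088147 1.16894431] [-0.01444268  0.34460578  0.93634109 -0.06560196] [[571.9252675    0.         322.12791913]
 [  0.         571.9252675  238.59414825]
 [  0.           0.           1.        ]] 0.9960286458333333
```

View pics/top0.png

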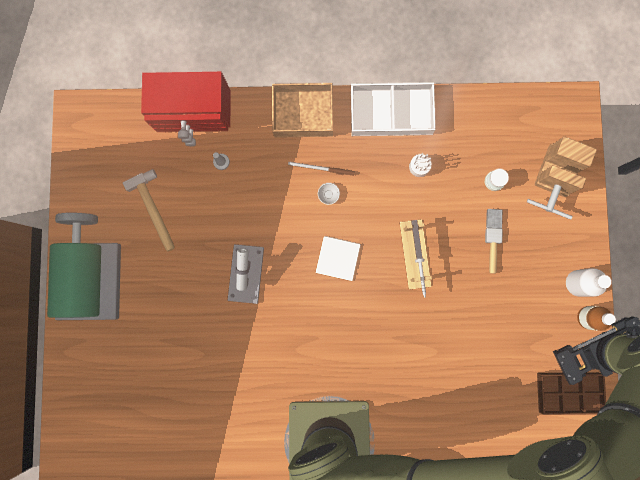

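View pics/side0.png

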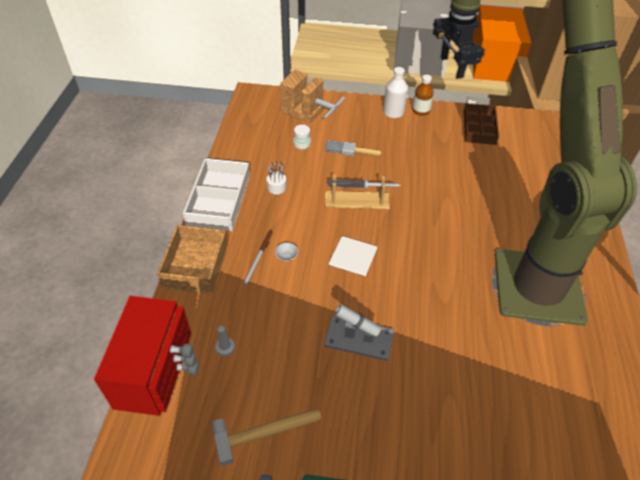

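```bash
python3 - <<'E'
from h import *
import pickle
t=pickle.load(open('top.pkl','rb')); sd=pickle.load(open('side.pkl','rb'))
C=cloud(t); D=cloud(sd)
print('table z',np.median(C[300:330,300:360,2]))
def box(C,u0,u1,v0,v1,z0,z1):
    P=C[v0:v1,u0:u1].reshape(-1,3); return P[(P[:,2]>z0)&(P[:,2]<z1)]
def line(P):
    c=P.mean(0); w=np.linalg.svd(P-c)[2][0]; return c,w*np.sign(w[0])
def rect(P,n):
    (cx,cy),(a,b),an=cv2.minAreaRect((P[:,:2]*1000).astype(np.float32)); print(n,np.round([cx,cy,a,b,an],1),len(P))
    print(cv2.boxPoints(((cx,cy),(a,b),an)).round(0).tolist())
rect(box(C,310,368,230,285,.003,.02),'tile')
rect(box(C,225,268,240,308,.006,.03),'fixbase')
rect(box(C,395,436,215,292,.003,.012),'cradlebase')
for n,P in(('tube top',box(C,225,268,235,308,.055,.14)),('rod top',box(C,395,440,212,305,.055,.085))):
    c,w=line(P); s=(P-c)@w; print(n,len(P),c.round(4),w.round(3),s.min().round(4),s.max().round(4),P[s.argmax()].round(4),P[s.argmin()].round(4))
    for k in np.arange(s.min(),s.max(),.012):
        q=P[(s>=k)&(s<k+.012)]; print(round(k,3),len(q),q.mean(0).round(4),q[:,2].max().round(4))
# colour-based pieces of the rod
im=t['color'][210:305,395:440].astype(int); 
big=cv2.resize(t['color'][205:310,220:450],None,fx=3.4,fy=3.4,interpolation=cv2.INTER_CUBIC); save('topcrop',big)
big=cv2.resize(sd['color'][160:360,310:410],None,fx=3,fy=3,interpolation=cv2.INTER_CUBIC); save('sidecrop',big)
E
```

```text
table z -3.267115860550174e-05
tile [476.7 -32.  151.6 143.4  89.2] 1678
[[404.0, -107.0], [547.0, -109.0], [549.0, 43.0], [406.0, 45.0]]
fixbase [4.362e+02 2.130e+02 1.761e+02 1.119e+02 3.000e-01] 1247
[[348.0, 269.0], [348.0, 157.0], [525.0, 158.0], [524.0, 269.0]]
cradlebase [ 484.8 -234.6  106.8  203.    88.3] 1171
[[382.0, -285.0], [585.0, -291.0], [588.0, -184.0], [385.0, -178.0]]
tube top 465 [0.4437 0.2125 0.0892] [ 0.88  -0.097  0.466] -0.0609 0.0532 [0.4928 0.2184 0.1119] [0.3921 0.2238 0.0583]
-0.061 41 [0.3974 0.2186 0.063 ] 0.071
-0.049 45 [0.4071 0.217  0.0682] 0.0748
-0.037 42 [0.4172 0.216  0.0751] 0.0812
-0.025 43 [0.4266 0.2136 0.0798] 0.0909
-0.013 56 [0.4374 0.2121 0.0881] 0.0967
-0.001 52 [0.4475 0.2109 0.0926] 0.104
0.011 44 [0.4577 0.2105 0.0993] 0.1069
0.023 51 [0.4684 0.2095 0.1042] 0.1121
0.035 59 [0.4812 0.2089 0.1083] 0.1191
0.047 32 [0.4896 0.2093 0.1071] 0.1184
rod top 486 [ 0.479  -0.2339  0.0717] [0.994 0.109 0.015] -0.1114 0.0854 [ 0.5641 -0.2257  0.0703] [ 0.3682 -0.2453  0.0699]
-0.111 12 [ 0.3743 -0.2461  0.0672] 0.0718
-0.099 18 [ 0.3858 -0.2448  0.0676] 0.0737
-0.087 18 [ 0.3988 -0.243   0.0692] 0.0739
-0.075 49 [ 0.4124 -0.2412  0.0737] 0.0841
-0.063 33 [ 0.4195 -0.24    0.0717] 0.0836
-0.051 18 [ 0.4342 -0.2391  0.0686] 0.0748
-0.039 16 [ 0.4461 -0.2379  0.0695] 0.0761
-0.027 34 [ 0.4588 -0.2357  0.072 ] 0.0811
-0.015 29 [ 0.4694 -0.234   0.0718] 0.0794
-0.003 29 [ 0.4817 -0.2342  0.072 ] 0.0792
0.009 28 [ 0.4934 -0.2324  0.0717] 0.0779
0.021 29 [ 0.5053 -0.2306  0.0709] 0.0811
0.033 30 [ 0.5176 -0.2301  0.0717] 0.0788
0.045 27 [ 0.5295 -0.2286  0.0712] 0.0764
0.057 46 [ 0.5428 -0.2276  0.0724] 0.0844
0.069 57 [ 0.5517 -0.2258  0.0741] 0.0841
0.081 13 [ 0.562  -0.2239  0.0721] 0.0817
```

View pics/topcrop.png

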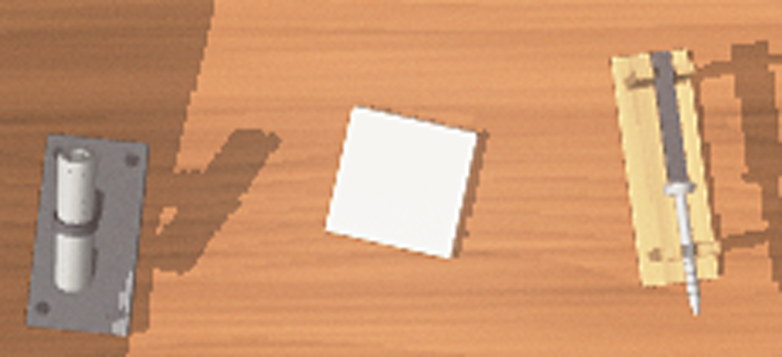

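```bash
cat > m.py <<'E'
from h import *
import pickle
t=pickle.load(open('top.pkl','rb')); im=t['color']; hsv=cv2.cvtColor(im,cv2.COLOR_RGB2HSV).astype(int)
H,S,V=hsv[...,0],hsv[...,1],hsv[...,2]
def reg(m,u0,u1,v0,v1,fill=False):
    o=np.zeros((480,640),np.uint8); o[v0:v1,u0:u1]=m[v0:v1,u0:u1]*255
    if fill: o=cv2.morphologyEx(o,cv2.MORPH_CLOSE,np.ones((5,5)))
    cs=cv2.findContours(o,cv2.RETR_EXTERNAL,cv2.CHAIN_APPROX_NONE)[0]; return max(cs,key=cv2.contourArea)[:,0]
def rect(c,z,n):
    P=(plane(t,c,z)[:,:2]*1000).astype(np.float32); q=cv2.minAreaRect(P); print(n,np.round([*q[0],*q[1],q[2]],1)); return q
tile=rect(reg((S<40)&(V>200),305,375,225,290),.008,'tile')
fx=rect(reg(S<60,222,270,238,310,True),.012,'fixture')
cr=rect(reg((H>15)&(H<28)&(S>60),392,440,212,296,True),.006,'cradle')
m=(S<90)&(V<130); hd=rect(reg(m,405,432,215,268),.072,'handle')
v,u=np.nonzero(np.pad(m[216:266,405:432],((216,214),(405,208))))
P=plane(t,np.c_[u,v],.07); vx,vy,x0,y0=cv2.fitLine(P[:,:2].astype(np.float32),cv2.DIST_HUBER,0,.01,.01).ravel(); print('handle line',vy/vx,x0,y0,P[:,0].min(),P[:,0].max())
m=(S<60)&(V>140); v,u=np.nonzero(np.pad(m[255:300,408:432],((255,180),(408,208))))
P=plane(t,np.c_[u,v],.068); vx,vy,x0,y0=cv2.fitLine(P[:,:2].astype(np.float32),cv2.DIST_HUBER,0,.01,.01).ravel(); print('shaft',vy/vx,x0,y0,P[:,0].min(),P[:,0].max())
print(S[242:262,232:252]); print(V[242:262,232:252])
E
python3 m.py
```

```text
tile [473.5 -29.2  98.9  99.   76.7]
fixture [435.8 214.4  79.8 148.9  83.6]
cradle [ 482.4 -235.5  179.    62.9    6.5]
handle [ 473.  -239.3    2.5    7.6   88.3]
handle line 0.20580451 0.5076419 -0.2335438 0.46924423209552923 0.5513384889570823
shaft 0.11828888 0.4258272 -0.240127 0.37068724381924634 0.4669663949594902
[[131 135 135 135 136 135 136 132 137 135 133 132 137 137 137 134 132 131
  134 128]
 [133 137 133 133 138 138 134 136 139 137 132 129 133 131 137 139 133 135
  132 135]
 [135 130  73  66  93  90 102 111 116 110 123 125 127 130 137 137 135 132
  132 131]
 [133 119  10  13  12  12   8  12   8  15  42  45  48  66  93  92 100 102
  115 112]
 [135 119  10  16  12  16  10  17  14  14  15  12  14  12   8   8  14  12
    8  12]
 [135  92  17  16  16  20  20  19  18  16  16  18  12  14  18  12  18  15
   14  14]
 [138  62  14  12  25  14  19  18  25  20  19  19  19  22  16  16  16  15
   17  18]
 [145  55  14  17  26  28  28  27  14  22   9  10  16  19  21  21  21  20
   15  21]
 [139  44  12  24  28  19  18  23  25  17  15  15  18  11  22  22  16  22
   16  20]
 [134  15  
[... 1925 characters left out ...]
 119 134
  132 133]
 [134 131 130 130 123 212 223 227 221 218 216 201 182 160 137 125 120 132
  129 132]
 [116 132 128 127 120 211 223 227 182 216 212 200 174 156 141 125 122 131
  132 132]
 [125 130 127 130 123 210 222 223 226 217 213 197 154 155 141 121 123 129
  131 130]
 [124 128 131 126 125 213 223 225 224 215 212 198 170 154 139 118 128 130
  129 126]
 [126 129 130 127 124 213 222 225 223 214 210 194 175 154 136 122 131 130
  129 131]
 [136 134 131 128 130 217 223 224 224 217 213 194 172 154 134 119 132 131
  132 129]
 [143 128 131 130 136 215 222 226 222 217 211 188 172 147 136 121 113 126
  133 131]
 [127 128 128 126 137 218 222 226 223 215 211 188 170 149 133 119  88 100
  118 131]]
```

Call:
move_arm --pt "0 0 0 0.102 0.088" --pt "0 0 0 0.102 0.088" --pt "0 0 0 0.102 0.088" --pt "0.0276 -0.028 0 0 0.088" --pt "0.0276 -0.028 0 0 0.088" --pt "0.0276 -0.028 0 0 0.088" --pt "0.0276 -0.028 0 0 0.088" --pt "0.0276 -0.028 0 0 0.088" --pt "0.0276 -0.028 0 0 0.088" --pt "0.0276 -0.028 0 0 0.088"

```text
clock: 0.93
tool_pos: [0.4256, -0.3519, 0.4045]
eef_rot: [0.998, 0.057, -0.0, -0.0]
contact_force: [0.6, -1.2, 0.5]
opening: 0.996
finger_force: 0.0
```

Call:
move_arm --pt "0.0276 -0.028 0 0 0.088" --pt "0.0276 -0.028 0 0 0.088" --pt "0.0276 -0.028 0 0 0.088" --pt "0.0276 -0.028 0.01 0 0.088" --pt "0 0 0.035 0 0.088" --pt "0 0 0.035 0 0.088" --pt "0 0 0.02 0 0.088" --pt "0 0 0 0 0.06" --pt "0 0 0 0 0.06"

```text
clock: 1.68
tool_pos: [0.5214, -0.2296, 0.304]
eef_rot: [0.998, 0.057, -0.001, -0.0]
contact_force: [0.9, 0.6, 1.0]
opening: 0.876
finger_force: 0.0
```

```bash
python3 - <<'E'
from h import *
import pickle
st=r.get_state(); print(st['clock'],st['tool_pos'],R.from_quat(st['eef_rot']).as_matrix().round(4))
s=snapshot('wrist'); pickle.dump(s,open('w1.pkl','wb')); save('w1',s['color']); print(s['eye'],s['mtx'],R.from_quat(s['orientation']).as_matrix().round(3))
E
```

```text
1.6833 [ 0.52137163 -0.22961086  0.30397055] [[ 9.934e-01  1.146e-01 -2.500e-03]
 [ 1.146e-01 -9.934e-01  8.000e-04]
 [-2.400e-03 -1.100e-03 -1.000e+00]]
[ 0.59002861 -0.22186403  0.28339275] [[371.64829954   0.         317.87132996]
 [  0.         371.64829954 238.97775061]
 [  0.           0.           1.        ]] [[ 0.114  0.956  0.271]
 [-0.993  0.11   0.03 ]
 [-0.001 -0.272  0.962]]
```

View pics/w1.png

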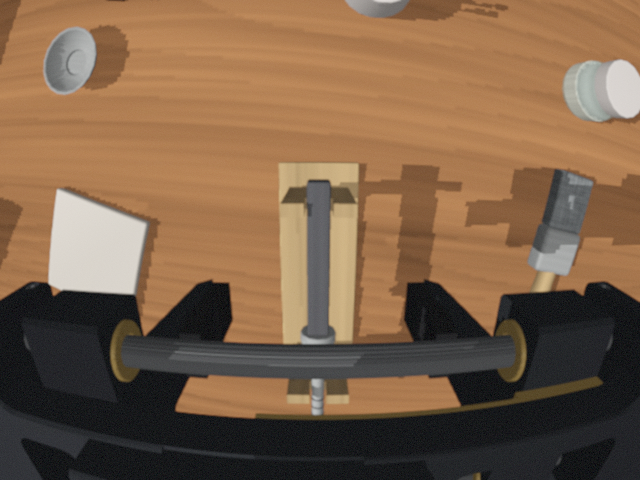

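```bash
cat >> h.py <<'E'
def fray(s,uv):
    M=s['mtx']; p=(np.atleast_2d(uv).astype(float)-M[:2,2])/M[0,0]; th=np.linalg.norm(p,axis=1); k=np.sinc(th/np.pi)
    d=np.c_[p[:,0]*k,-p[:,1]*k,-np.cos(th)]
    return np.array(s['eye']),R.from_quat(s['orientation']).apply(d)
def fplane(s,uv,z):
    e,d=fray(s,uv); return e+d*((z-e[2])/d[:,2])[:,None]
E
python3 - <<'E'
from h import *
import pickle
s=pickle.load(open('w1.pkl','rb'))
print(fplane(s,[[308,180],[330,180],[308,325],[329,325]],.072).round(4))
print(fplane(s,[[318,328]],.077).round(4), fplane(s,[[318,167]],.006).round(4), fplane(s,[[318,205]],.077).round(4),fplane(s,[[318,378]],.077))
E
```

```text
[[ 0.5646 -0.219   0.072 ]
 [ 0.5661 -0.2314  0.072 ]
 [ 0.4725 -0.2288  0.072 ]
 [ 0.4741 -0.2422  0.072 ]]
[[ 0.4738 -0.2351  0.077 ]] [[ 0.5673 -0.2244  0.006 ]] [[ 0.5517 -0.2262  0.077 ]] [[ 0.43413725 -0.23968176  0.077     ]]
```

Call:
move_arm --pt "0 0 0.032 0 0.06" --pt "0 0 0.032 0 0.06" --pt "0 0 0.028 0 0.03" --pt "0 0 0 0 0.0" --pt "0 0 0 0 0.0" --pt "0 0 0 0 0.0" --pt "0 0 0 0 0.0" --pt "0 0 0 0 0.0" --pt "0 0 0 0 0.0" --pt "0 0 0 0 0.0" --newtons 3

```text
clock: 2.57
tool_pos: [0.5221, -0.2299, 0.214]
eef_rot: [0.998, 0.057, 0.001, 0.0]
contact_force: [-0.3, -0.3, 4.0]
opening: 0.159
finger_force: 3.0
```

Call:
move_arm --pt "0 0 -0.005 0 0" --pt "0 0 -0.005 0 0" --pt "-0.001 0 -0.005 0 0" --pt "-0.001 0 -0.005 0 0" --pt "0 0 0 0 0" --pt "0 0 0 0 0"

```text
clock: 3.07
tool_pos: [0.5196, -0.23, 0.2331]
eef_rot: [0.998, 0.057, 0.0, 0.0]
contact_force: [-0.4, 1.0, -1.9]
opening: 0.155
finger_force: 3.0
```

```bash
python3 - <<'E'
from h import *
s=snapshot('side'); save('s1',cv2.resize(s['color'][110:230,280:440],None,fx=4,fy=4,interpolation=cv2.INTER_CUBIC))
E
```

```text
(no output)
```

View pics/s1.png

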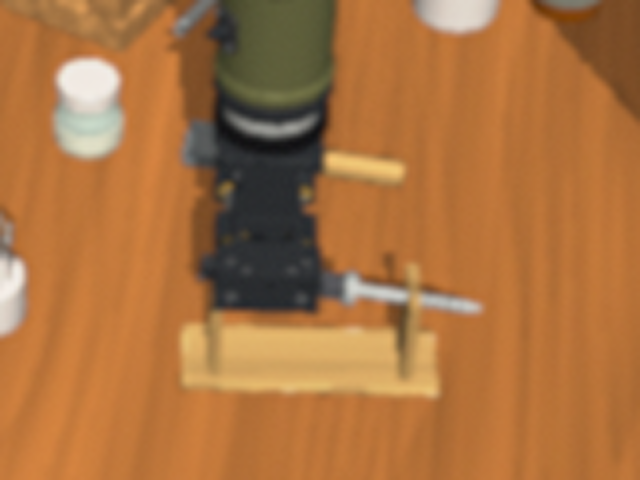

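Call:
move_arm --pt "-0.001 0 -0.005 0 0" --pt "-0.0015 0 -0.005 0 0" --pt "-0.0015 0 -0.005 0 0" --pt "-0.002 0 -0.005 0 0" --pt "-0.002 0 -0.005 0 0" --pt "-0.0025 0 -0.005 0 0" --pt "-0.0025 0 -0.005 0 0" --pt "0 0 0 0 0" --pt "0 0 0 0 0"

```text
clock: 3.87
tool_pos: [0.5066, -0.2316, 0.2682]
eef_rot: [0.998, 0.057, 0.0, 0.0]
contact_force: [-0.4, 0.6, -1.3]
opening: 0.159
finger_force: 3.0
```

```bash
cat > tilt.py <<'E'
from h import *
# rod shaft+collar in the side view: low-saturation bright points close to the tool's rod line
def tilt(view='side'):
    s=snapshot(view); C=cloud(s); hsv=cv2.cvtColor(s['color'],cv2.COLOR_RGB2HSV)
    st=r.get_state(); X=R.from_quat(st['eef_rot']).as_matrix(); g=st['tool_pos']+.147*X[:,2]
    Q=(C-g)@X  # tool axes at grasp point
    m=(Q[...,0]<-.05)&(Q[...,0]>-.165)&(abs(Q[...,1])<.025)&(Q[...,2]>-.04)&(Q[...,2]<.105)&(hsv[...,1]<70)&(hsv[...,2]>90)
    P=C[m]; c=P.mean(0); w=np.linalg.svd(P-c)[2][0]; w*=-np.sign(w[0]); L=(P-c)@w
    print('n',len(P),'dir',w.round(3),'pitch',np.degrees(np.arcsin(-w[2])).round(1),'yaw',np.degrees(np.arctan2(-w[1],-w[0])).round(1),'tip',(c+w*L.max()).round(4),'collar end',(c+w*L.min()).round(4),'grasp',g.round(4))
    return s
if __name__=='__main__':
    s=tilt(); save('s2',cv2.resize(s['color'][110:230,280:440],None,fx=4,fy=4,interpolation=cv2.INTER_CUBIC))
E
python3 tilt.py
```

```text
n 109 dir [-0.84  -0.151 -0.521] pitch 31.4 yaw 10.2 tip [ 0.3694 -0.2458  0.0437] collar end [ 0.4559 -0.2302  0.0974] grasp [ 0.5067 -0.2316  0.1209]
```

View pics/s2.png

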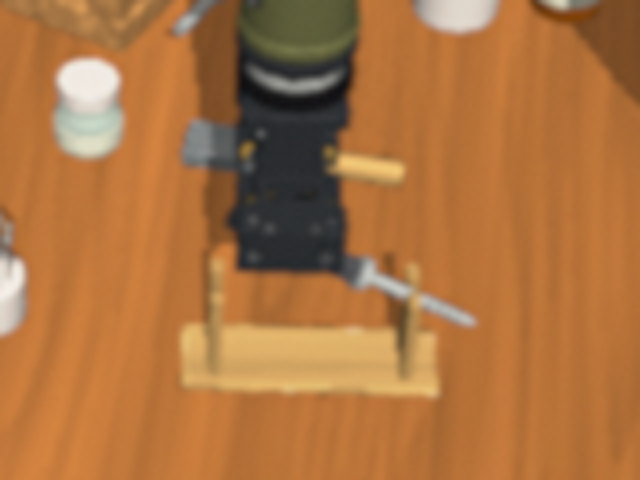

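Call:
move_arm --pt "0 0 0 0 0" --pt "0 0 0 0 0" --pt "0 0 0 0 0" --pt "0 0 -0.03 0 0" --pt "0 0 -0.035 0 0" --pt "0 0 -0.035 0 0" --pt "0 0 -0.035 0.1 0" --pt "0 0 0 0.1 0" --pt "0 0 0 0.027 0" --pt "0 0 0 0 0" --newtons 30

```text
clock: 4.75
tool_pos: [0.5064, -0.2311, 0.4023]
eef_rot: [0.998, -0.055, -0.001, -0.0]
contact_force: [-0.3, 0.1, -2.9]
opening: 0.155
finger_force: 30.0
```

```bash
python3 - <<'E'
from h import *
import pickle
from tilt import tilt
tilt('side'); tilt('top')
t=pickle.load(open('top.pkl','rb')); sd=pickle.load(open('side.pkl','rb'))
print('rim top',plane(t,[[242,252]],.117),'rim low',plane(t,[[243,248.7]],.093))
D=cloud(sd); yaw=np.radians(-6.4); a=np.array([np.cos(yaw)*np.cos(np.pi/6),np.sin(yaw)*np.cos(np.pi/6),.5]); l=np.array([-np.sin(yaw),np.cos(yaw),0]); n=np.cross(a,l)
m0=np.array([.485,.2089,.105])
for nm,C in(('side',D),('top',cloud(t))):
    Q=C-m0; x,y,z=Q@a,Q@l,Q@n
    k=(abs(y)<.03)&(abs(z)<.03)&(x>-.12)&(x<.03)
    print(nm,k.sum())
    for lo in np.arange(-.11,.03,.01):
        q=k&(x>=lo)&(x<lo+.01)
        if q.sum(): print(round(lo,3),q.sum(),'y',np.percentile(y[q],[2,50,98]).round(4),'z',np.percentile(z[q],[2,50,98]).round(4))
    q=k&(np.hypot(y,z)<.016)&(np.hypot(y,z)>.008)&(x>-.02); print('rim x',np.percentile(x[q],[50,80,90,95,98,100]).round(4)) 
E
```

```text
n 146 dir [-0.852  0.065 -0.519] pitch 31.3 yaw -4.4 tip [ 0.3702 -0.2135  0.1779] collar end [ 0.4579 -0.2202  0.2313] grasp [ 0.5059 -0.2309  0.2546]
n 18 dir [-0.063 -0.42   0.905] pitch -64.9 yaw 81.5 tip [ 0.4508 -0.22    0.2342] collar end [ 0.4517 -0.2136  0.2204] grasp [ 0.5058 -0.2309  0.2543]
rim top [[0.48482114 0.20766368 0.117     ]] rim low [[0.49490198 0.20870857 0.093     ]]
side 710
-0.11 41 y [-0.0076  0.0111  0.0156] z [-0.0289 -0.0006  0.0143]
-0.1 71 y [-0.0051  0.0108  0.0145] z [-0.0281  0.0052  0.0149]
-0.09 61 y [-0.0056  0.0099  0.0162] z [-0.0258  0.0083  0.015 ]
-0.08 52 y [-0.0067  0.0099  0.0155] z [-0.0069  0.0088  0.0139]
-0.07 54 y [-0.0059  0.0083  0.0155] z [-0.0081  0.0087  0.0163]
-0.06 62 y [-0.0072  0.0113  0.0185] z [-0.0254  0.0075  0.0179]
-0.05 88 y [-0.0092  0.0113  0.0184] z [-0.0267  0.0066  0.0159]
-0.04 66 y [-0.0071  0.0091  0.017 ] z [-0.0254  0.0072  0.0155]
-0.03 54 y [-0.0061  0.0106  0.0167] z [-0.005   0.0097  0.0141]
-0.02 51 y [-0.0061  0.0093  0.0156] z [-0.0051  0.0088  0.0149]
-0.01 61 y [-0.0077  0.0088  0.0162] z [-0.0085 
[... 275 characters left out ...]
9 40 y [-0.0117 -0.0014  0.0133] z [-0.0072  0.0073  0.0132]
-0.08 34 y [-0.0131 -0.0022  0.013 ] z [-0.0019  0.0083  0.0138]
-0.07 41 y [-0.0132 -0.0016  0.0103] z [-0.0047  0.0082  0.0132]
-0.06 32 y [-0.0156 -0.0019  0.0127] z [-0.0044  0.0097  0.0177]
-0.05 52 y [-0.0153 -0.0028  0.0145] z [-0.0033  0.0097  0.017 ]
-0.04 42 y [-0.0134 -0.0046  0.0114] z [-0.0032  0.0091  0.0187]
-0.03 40 y [-0.0127 -0.002   0.0113] z [-0.0013  0.0097  0.0162]
-0.02 37 y [-0.0121 -0.0018  0.012 ] z [-0.004   0.008   0.0157]
-0.01 43 y [-0.0125 -0.0009  0.0123] z [-0.0131  0.0079  0.0155]
-0.0 56 y [-0.0125  0.0009  0.0124] z [-0.0149  0.0029  0.0134]
rim x [-0.0031  0.0034  0.0052  0.0061  0.0068  0.0093]
```

Call:
move_arm --pt "0.0078 -0.0362 0 0 0" --pt "0.0078 -0.0362 0 0 0" --pt "0.0078 -0.0362 0 0 0" --pt "0.0078 -0.0362 0 0 0" --pt "0.0078 -0.0362 0 0 0" --pt "0.0078 -0.0362 0 0 0" --pt "0.0078 -0.0362 0 0 0" --pt "0.0078 -0.0362 0 0 0" --pt "0.0078 -0.0362 0 0 0" --pt "0.0078 -0.0362 0 0 0"

```text
clock: 5.68
tool_pos: [0.6247, 0.1213, 0.4008]
eef_rot: [0.998, -0.055, -0.002, 0.001]
contact_force: [0.4, -0.4, -2.6]
opening: 0.154
finger_force: 30.0
```

Call:
move_arm --pt "0.0078 -0.0362 0.01 0 0" --pt "0.0078 -0.0362 0.02 0 0" --pt "0 0 0.028 0 0" --pt "0 0 0 0 0" --pt "0 0 0 0 0"

```text
clock: 6.1
tool_pos: [0.6472, 0.1891, 0.3417]
eef_rot: [0.998, -0.055, -0.003, 0.002]
contact_force: [0.7, -1.0, -2.3]
opening: 0.154
finger_force: 30.0
```

```bash
python3 - <<'E'
from h import *
import pickle
from tilt import tilt
s=tilt('side'); t=snapshot('top'); pickle.dump((s,t),open('pre.pkl','wb')); st=r.get_state(); print(st['clock'],st['tool_pos'])
a=cv2.resize(s['color'][270:370,310:430],None,fx=4,fy=4,interpolation=cv2.INTER_CUBIC)[:400]
b=cv2.resize(t['color'][190:290,200:290],None,fx=4,fy=4,interpolation=cv2.INTER_CUBIC)
save('pre',np.hstack([a[:,:430],b]))
E
```

```text
n 236 dir [-0.836  0.097 -0.539] pitch 32.6 yaw -6.6 tip [0.4823 0.211  0.0991] collar end [0.5986 0.1975 0.174 ] grasp [0.6479 0.1878 0.1968]
6.2 [0.64875639 0.18772206 0.34522987]
```

View pics/pre.png

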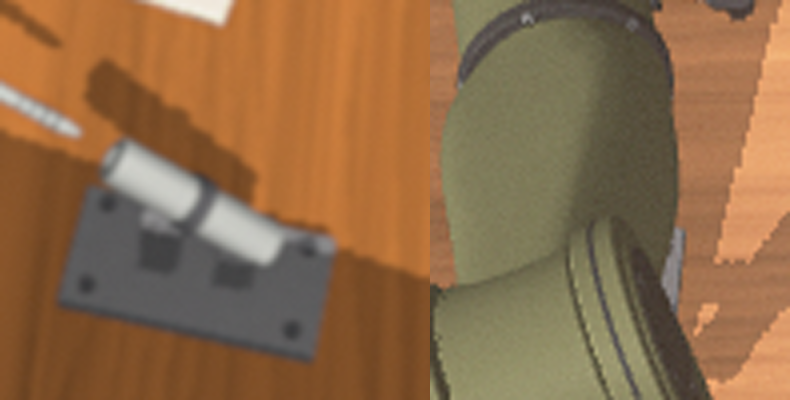

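```bash
python3 - <<'E'
from h import *
import pickle
s,_=pickle.load(open('pre.pkl','rb')); C=cloud(s)
w=snapshot('wrist'); save('w2',w['color'])
st=r.get_state(); print(st['clock'],st['tool_pos']); X=R.from_quat(st['eef_rot']).as_matrix(); print(X.round(4)); g=np.array(st['tool_pos'])+.147*X[:,2]
hsv=cv2.cvtColor(s['color'],cv2.COLOR_RGB2HSV); Q=(C-g)@X
p=np.array([-np.cos(np.pi/6),0,.5]); x=Q@p; n=Q@np.array([.5,0,np.cos(np.pi/6)]); y=Q[...,1]
for lo in np.arange(.05,.165,.008):
    k=(x>=lo)&(x<lo+.008)&(abs(y)<.02)&(abs(n)<.02); print(lo.round(3),k.sum(),'y',np.median(y[k]).round(4),np.ptp(y[k]).round(4) if k.any() else '','n',np.median(n[k]).round(4),np.percentile(n[k],[5,95]).round(4) if k.any() else '')
# image: expected tip & mouth
M=np.array([.489,.2086,.105]); a=np.array([.8606,-.0965,.5])
def proj(P):
    c=R.from_quat(s['orientation']).inv().apply(P-s['eye']); f=s['mtx']; return [f[0,0]*c[0]/-c[2]+f[0,2], f[1,1]*-c[1]/-c[2]+f[1,2]]
print('tip exp',proj(g+X@(.154*p)),'mouth exp',proj(M),'axis pt',proj(M+.03*a))
E
```

```text
6.25 [0.64896712 0.18773564 0.34606662]
[[ 9.935e-01 -1.138e-01  2.000e-03]
 [-1.138e-01 -9.935e-01 -7.000e-04]
 [ 2.000e-03  5.000e-04 -1.000e+00]]
0.05 30 y -0.0059 0.0136 n -0.0039 [-0.0065  0.0095]
0.058 33 y -0.006 0.021 n -0.0035 [-0.009   0.0057]
0.066 44 y -0.0068 0.0217 n -0.0055 [-0.0101  0.0085]
0.074 14 y -0.0039 0.0146 n -0.0004 [-0.004   0.0025]
0.082 14 y -0.0031 0.0076 n -0.0013 [-0.0038  0.006 ]
0.09 14 y -0.0014 0.0105 n -0.0009 [-0.0038  0.003 ]
0.098 13 y -0.0015 0.0102 n 0.0 [-0.0047  0.0024]
0.106 18 y -0.003 0.0108 n -0.0015 [-0.0051  0.003 ]
0.114 12 y -0.004 0.0073 n -0.0024 [-0.0053  0.0024]
0.122 15 y -0.004 0.0094 n -0.0031 [-0.0068  0.0023]
0.13 12 y -0.0024 0.0054 n -0.0029 [-0.0063  0.0032]
0.138 17 y -0.0038 0.01 n -0.0013 [-0.0065  0.0002]
0.146 14 y -0.0025 0.0077 n -0.0021 [-0.0047  0.0019]
0.154 10 y -0.0022 0.0056 n -0.0039 [-0.0058  0.002 ]
0.162 1 y -0.0011 0.0 n 0.0003 [0.0003 0.0003]
tip exp [np.float64(325.60998914255464), np.float64(300.4974488575345)] mouth exp [np.float64(337.59878668883135), np.float64(308.48398749638807)] axis pt [np.float64(326.3593707167876), np.float64(302.1801515215534)]
```

View pics/w2.png

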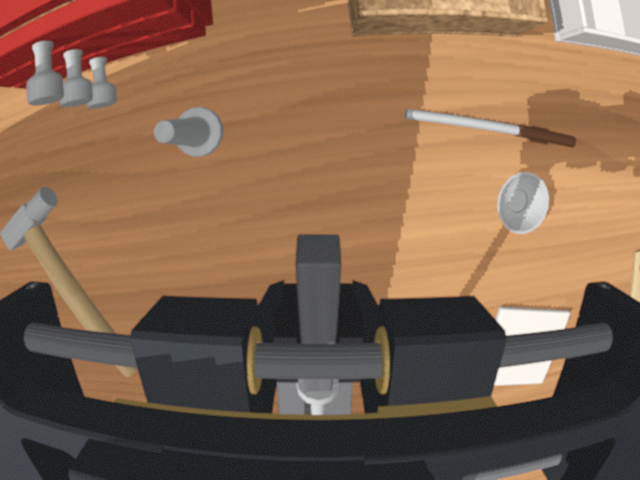

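Call:
move_arm --pt "0 0 0 0 0" --pt "0 0 0 0 0" --pt "0 0 0 0 0"

```text
clock: 6.5
tool_pos: [0.6485, 0.1888, 0.346]
eef_rot: [0.998, -0.056, 0.001, -0.0]
contact_force: [-0.1, 0.4, -2.4]
opening: 0.151
finger_force: 30.0
```

```bash
cat > perp.py <<'E'
from h import *
s=snapshot('side'); img=s['color']; hsv=cv2.cvtColor(img,cv2.COLOR_RGB2HSV).astype(int)
st=r.get_state(); X=R.from_quat(st['eef_rot']).as_matrix(); g=np.array(st['tool_pos'])+.147*X[:,2]; print(st['clock'],st['tool_pos'],'grasp',g.round(4))
M=np.array([.489,.2086,.105]); a=np.array([.8606,-.0965,.5])
f=s['mtx']
def proj(P):
    c=R.from_quat(s['orientation']).inv().apply(P-s['eye']); return np.c_[f[0,0]*c[:,0]/-c[:,2]+f[0,2], f[1,1]*-c[:,1]/-c[:,2]+f[1,2]]
def prof(P0,P1,n=12,half=11,name=''):
    # crosswise low-saturation mask centre along the projected line
    for k in np.linspace(0,1,n):
        q=proj((P0+(P1-P0)*k)[None])[0]; e=proj(np.array([P0,P1])); d=(e[1]-e[0])/np.linalg.norm(e[1]-e[0]); pn=np.array([-d[1],d[0]])*np.sign(d[0])
        o=np.arange(-half,half+.01,.25); uv=(q+o[:,None]*pn).astype(np.float32)
        S=cv2.remap(hsv[...,1].astype(np.float32),uv[:,:1],uv[:,1:],cv2.INTER_LINEAR).ravel(); V=cv2.remap(hsv[...,2].astype(np.float32),uv[:,:1],uv[:,1:],cv2.INTER_LINEAR).ravel()
        m=(S<70)&(V>125); print(name,k.round(2),q.round(1),'width',m.sum()*.25,'centre',o[m].mean().round(2) if m.any() else None)
if __name__=='__main__':
    p=X@np.array([-np.cos(np.pi/6),0,.5])
    prof(g+.05*p,g+.170*p,25,5,'rod')
    prof(M-.1*a,M+.012*a,20,11,'tube')
    print('px per mm: z',(proj((M+[0,0,.01])[None])-proj(M[None])),'y',(proj((M+[0,.01,0])[None])-proj(M[None])))
E
python3 perp.py
```

```text
6.55 [0.64842817 0.18901484 0.34577656] grasp [0.6486 0.1891 0.1988]
rod 0.0 [285.8 278.5] width 0.0 centre None
rod 0.04 [287.8 279.6] width 0.0 centre None
rod 0.08 [289.8 280.7] width 0.25 centre -3.5
rod 0.12 [291.7 281.8] width 9.75 centre 0.25
rod 0.17 [293.7 282.9] width 8.25 centre 0.75
rod 0.21 [295.6 284. ] width 4.25 centre 0.5
rod 0.25 [297.6 285.1] width 4.25 centre 0.5
rod 0.29 [299.5 286.2] width 4.25 centre 0.5
rod 0.33 [301.4 287.3] width 4.25 centre 0.5
rod 0.38 [303.4 288.4] width 4.0 centre 0.38
rod 0.42 [305.3 289.5] width 4.0 centre 0.38
rod 0.46 [307.2 290.6] width 4.0 centre 0.38
rod 0.5 [309.1 291.7] width 4.0 centre 0.38
rod 0.54 [311.1 292.7] width 4.0 centre 0.38
rod 0.58 [313.  293.8] width 3.75 centre 0.5
rod 0.62 [314.9 294.9] width 3.75 centre 0.25
rod 0.67 [316.8 296. ] width 3.75 centre 0.25
rod 0.71 [318.7 297. ] width 3.75 centre 0.25
rod 0.75 [320.6 298.1] width 3.75 centre 0.25
rod 0.79 [322.5 299.2] width 3.75 centre 0.25
rod 0.83 [324.4 300.2] width 3.75 centre 0.25
rod 0.88 [326.2 301.3] width 2.75 centre 0.25
rod 0.92 [328.1 302.4] width 0.0 
[... 408 characters left out ...]
idth 0.0 centre None
tube 0.37 [359.2 320.6] width 0.0 centre None
tube 0.42 [357.1 319.4] width 10.25 centre 0.75
tube 0.47 [354.9 318.2] width 14.25 centre 2.0
tube 0.53 [352.8 317. ] width 15.25 centre 2.0
tube 0.58 [350.6 315.8] width 15.75 centre 2.25
tube 0.63 [348.4 314.6] width 12.25 centre 0.5
tube 0.68 [346.3 313.3] width 12.25 centre 0.5
tube 0.74 [344.1 312.1] width 12.5 centre 0.38
tube 0.79 [341.9 310.9] width 12.5 centre 0.38
tube 0.84 [339.7 309.7] width 12.25 centre 0.5
tube 0.89 [337.5 308.4] width 5.25 centre 0.25
tube 0.95 [335.3 307.2] width 0.0 centre None
tube 1.0 [333.1 306. ] width 0.0 centre None
px per mm: z [[ 0.17631892 -2.51921561]] y [[-0.52416764  3.78142882]]
```

Call:
move_arm --pt "0 -0.0015 0.0007 0 0" --pt "0 0 0 0 0" --pt "-0.0087 0 0.005 0 0" --pt "-0.0087 0 0.005 0 0" --pt "-0.0052 0 0.003 0 0" --pt "-0.0052 0 0.003 0 0" --pt "-0.0052 0 0.003 0 0" --pt "-0.0052 0 0.003 0 0" --pt "0 0 0 0 0" --pt "0 0 0 0 0" --newtons 15

```text
clock: 7.38
tool_pos: [0.6104, 0.1953, 0.3222]
eef_rot: [0.998, -0.056, -0.0, 0.0]
contact_force: [0.3, 0.4, -1.7]
opening: 0.163
finger_force: 15.0
```

```bash
python3 perp.py | grep -v tube
```

```text
7.4333 [0.61075257 0.19512758 0.32237446] grasp [0.6109 0.1951 0.1754]
rod 0.0 [302.8 289.2] width 0.0 centre None
rod 0.04 [304.7 290.3] width 0.0 centre None
rod 0.08 [306.7 291.4] width 0.25 centre -3.25
rod 0.12 [308.6 292.4] width 9.75 centre 0.25
rod 0.17 [310.5 293.5] width 9.0 centre 0.62
rod 0.21 [312.4 294.6] width 4.25 centre 0.5
rod 0.25 [314.3 295.7] width 4.0 centre 0.62
rod 0.29 [316.2 296.7] width 4.0 centre 0.62
rod 0.33 [318.1 297.8] width 3.75 centre 0.5
rod 0.38 [320.  298.9] width 4.0 centre 0.38
rod 0.42 [321.9 299.9] width 4.0 centre 0.38
rod 0.46 [323.8 301. ] width 4.0 centre 0.38
rod 0.5 [325.7 302.1] width 4.25 centre 0.5
rod 0.54 [327.6 303.1] width 4.0 centre 0.38
rod 0.58 [329.5 304.2] width 4.0 centre 0.38
rod 0.62 [331.4 305.2] width 4.25 centre 0.25
rod 0.67 [333.2 306.3] width 4.0 centre 0.38
rod 0.71 [335.1 307.3] width 4.5 centre 0.38
rod 0.75 [337.  308.4] width 5.25 centre 0.25
rod 0.79 [338.8 309.4] width 9.25 centre -0.5
rod 0.83 [340.7 310.5] width 10.25 centre 0.0
rod 0.88 [342.5 311.5] width 10.25 centre 0.0
rod 0.92 [344.4 312.5] width 10.25 centre 0.0
rod 0.96 [346.2 313.6] width 10.25 centre 0.0
rod 1.0 [348.1 314.6] width 10.25 centre 0.0
px per mm: z [[ 0.17631892 -2.51921561]] y [[-0.52416764  3.78142882]]
```

Call:
move_arm --pt "-0.00866 0 0.005 0 0" --pt "-0.00866 0 0.005 0 0" --pt "-0.00866 0 0.005 0 0" --pt "-0.00866 0 0.005 0 0" --pt "-0.00866 0 0.005 0 0" --pt "-0.00866 0 0.005 0 0" --pt "0 0 0 0 0" --pt "0 0 0 0 0"

```text
clock: 8.1
tool_pos: [0.5592, 0.2011, 0.2924]
eef_rot: [0.998, -0.056, 0.0, -0.0]
contact_force: [1.0, 0.4, -2.1]
opening: 0.153
finger_force: 15.0
```

```bash
python3 perp.py | grep -v tube|head -16; python3 -c "
from h import *;print(r.get_state()['contact_force'])"
```

```text
8.15 [0.55976461 0.200934   0.29267499] grasp [0.56   0.201  0.1457]
rod 0.0 [325.3 302. ] width 0.0 centre None
rod 0.04 [327.2 303. ] width 0.0 centre None
rod 0.08 [329.1 304.1] width 0.0 centre None
rod 0.12 [331.  305.1] width 9.75 centre 0.25
rod 0.17 [332.9 306.2] width 9.25 centre 0.5
rod 0.21 [334.7 307.2] width 5.25 centre 0.75
rod 0.25 [336.6 308.3] width 5.5 centre 0.38
rod 0.29 [338.4 309.3] width 5.0 centre 0.12
rod 0.33 [340.3 310.4] width 10.25 centre 0.0
rod 0.38 [342.1 311.4] width 10.25 centre 0.0
rod 0.42 [344.  312.5] width 10.25 centre 0.0
rod 0.46 [345.8 313.5] width 10.25 centre 0.0
rod 0.5 [347.7 314.5] width 10.25 centre 0.0
rod 0.54 [349.5 315.6] width 10.25 centre 0.0
rod 0.58 [351.3 316.6] width 10.25 centre 0.0
[ 0.31185904 -0.45189009 -2.64390866]
```

Call:
move_arm --pt "-0.0026 0 0.0015 0 0" --pt "-0.0026 0 0.0015 0 0" --pt "-0.0026 0 0.0015 0 0" --pt "-0.0017 0 0.001 0 0" --pt "0 0 0 0 0" --pt "0 0 0 0 0"

```text
clock: 8.65
tool_pos: [0.5494, 0.2021, 0.2867]
eef_rot: [0.998, -0.056, 0.0, 0.0]
contact_force: [-0.3, -0.2, -2.1]
opening: 0.158
finger_force: 15.0
```

Call:
move_arm --pt "-0.0009 0 0.0005 0 0" --pt "-0.0009 0 0.0005 0 0" --pt "0 0 0 0 0" --pt "0 0 0 0 0"

```text
clock: 8.98
tool_pos: [0.5484, 0.2022, 0.2862]
eef_rot: [0.998, -0.056, 0.001, -0.0]
contact_force: [2.0, -0.6, 0.7]
opening: 0.162
finger_force: 15.0
```

Call:
move_arm --pt "-0.0009 0 0.0005 0 0" --pt "-0.0009 0 0.0005 0 0" --pt "0 0 0 0 0" --pt "0 0 0 0 0"

```text
clock: 9.32
tool_pos: [0.5478, 0.2021, 0.286]
eef_rot: [0.998, -0.057, 0.003, -0.001]
contact_force: [5.7, -1.5, 3.9]
opening: 0.155
finger_force: 15.0
```

Call:
move_arm --pt "-0.0005 0 0.0003 0 0" --pt "0 0 0 0 0" --pt "0 0 0 0 0" --pt "0 0 0 0 0" --pt "0 0 0 0 0" --pt "0 0 0 0 0"

```text
clock: 9.82
tool_pos: [0.5477, 0.2021, 0.2859]
eef_rot: [0.998, -0.057, 0.004, -0.001]
contact_force: [6.0, -2.8, 4.8]
opening: 0.154
finger_force: 15.0
```

```bash
python3 perp.py | grep -v tube|head -12; python3 - <<'E'
from h import *
s=snapshot('side'); save('home',cv2.resize(s['color'][270:350,300:400],None,fx=7,fy=7,interpolation=cv2.INTER_CUBIC))
E
```

```text
9.8667 [0.54770976 0.2020781  0.28592179] grasp [0.5488 0.2022 0.1389]
rod 0.0 [330.2 304.8] width 0.0 centre None
rod 0.04 [332.1 305.9] width 0.0 centre None
rod 0.08 [333.9 307. ] width 0.0 centre None
rod 0.12 [335.8 308. ] width 10.0 centre 0.12
rod 0.17 [337.6 309.1] width 10.25 centre 0.0
rod 0.21 [339.5 310.1] width 10.25 centre 0.0
rod 0.25 [341.3 311.2] width 10.25 centre 0.0
rod 0.29 [343.2 312.2] width 10.25 centre 0.0
rod 0.33 [345.  313.3] width 10.25 centre 0.0
rod 0.38 [346.8 314.3] width 10.25 centre 0.0
rod 0.42 [348.7 315.3] width 10.25 centre 0.0
```

View pics/home.png

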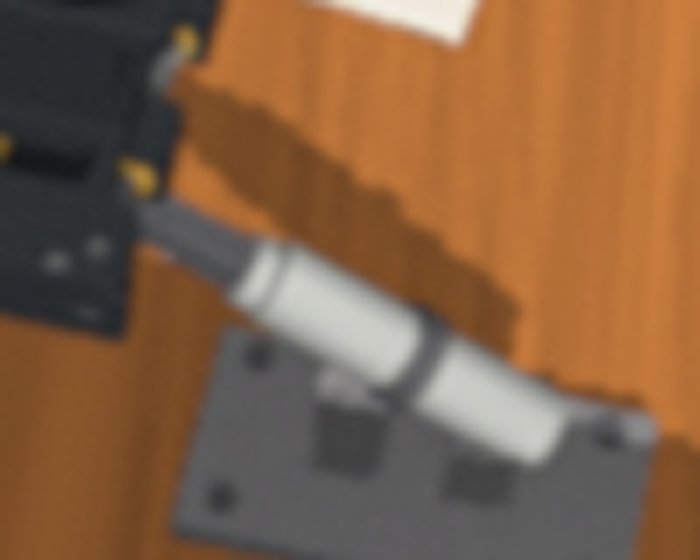

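Call:
move_arm --pt "0.0046 0 -0.0026 0 0" --pt "0.0091 0 -0.0053 0 0" --pt "0.0091 0 -0.0053 0 0" --pt "0.0091 0 -0.0053 0 0" --pt "0.0091 0 -0.0053 0 0" --pt "0.0091 0 -0.0053 0 0" --pt "0.0091 0 -0.0053 0 0" --pt "0.0091 0 -0.0053 0 0" --pt "0.0046 0 -0.0026 0 0" --pt "0 0 0 0 0"

```text
clock: 10.75
tool_pos: [0.6181, 0.1941, 0.3266]
eef_rot: [0.998, -0.056, -0.0, 0.0]
contact_force: [0.2, 0.1, -2.4]
opening: 0.157
finger_force: 15.0
```

Call:
move_arm --pt "0 0 0 0 0" --pt "0 0 0 0 0"

```text
clock: 10.92
tool_pos: [0.6167, 0.1946, 0.326]
eef_rot: [0.998, -0.056, -0.001, 0.0]
contact_force: [0.0, 0.1, -1.7]
opening: 0.159
finger_force: 15.0
```

```bash
python3 perp.py | grep -v tube
```

```text
10.9667 [0.61680593 0.1945754  0.32604164] grasp [0.6165 0.1945 0.179 ]
rod 0.0 [300.3 287.6] width 0.0 centre None
rod 0.04 [302.3 288.7] width 0.0 centre None
rod 0.08 [304.2 289.8] width 0.25 centre -3.5
rod 0.12 [306.1 290.9] width 9.5 centre 0.38
rod 0.17 [308.1 292. ] width 8.75 centre 0.75
rod 0.21 [310. 293.] width 4.0 centre 0.62
rod 0.25 [311.9 294.1] width 4.0 centre 0.62
rod 0.29 [313.8 295.2] width 3.75 centre 0.5
rod 0.33 [315.7 296.2] width 4.0 centre 0.38
rod 0.38 [317.7 297.3] width 4.0 centre 0.38
rod 0.42 [319.6 298.4] width 4.0 centre 0.38
rod 0.46 [321.5 299.4] width 4.0 centre 0.38
rod 0.5 [323.4 300.5] width 4.0 centre 0.38
rod 0.54 [325.2 301.5] width 4.0 centre 0.38
rod 0.58 [327.1 302.6] width 3.75 centre 0.25
rod 0.62 [329.  303.6] width 4.0 centre 0.38
rod 0.67 [330.9 304.7] width 4.0 centre 0.38
rod 0.71 [332.8 305.7] width 4.0 centre 0.38
rod 0.75 [334.7 306.8] width 4.0 centre 0.38
rod 0.79 [336.5 307.8] width 5.25 centre 0.5
rod 0.83 [338.4 308.9] width 5.0 centre 0.22
rod 0.88 [340.2 309.9] width 10.25 centre 0.0
rod 0.92 [342.1 311. ] width 10.25 centre 0.0
rod 0.96 [344. 312.] width 10.25 centre 0.0
rod 1.0 [345.8 313. ] width 10.25 centre 0.0
px per mm: z [[ 0.17631892 -2.51921561]] y [[-0.52416764  3.78142882]]
```

Call:
move_arm --pt "0.0026 0 -0.0015 0 0" --pt "0 0 0 0 0" --pt "0.0031 0 0.0058 0 0" --pt "0.003 0 0.0059 0 0" --pt "0.0025 0 0.0061 0 0" --pt "0.0025 0 0.0061 0 0" --pt "0.002 0 0.0062 0 0" --pt "0.002 0 0.0063 0 0" --pt "0 0 0 0 0" --pt "0 0 0 0 0" --newtons 4

```text
clock: 11.8
tool_pos: [0.6352, 0.1923, 0.2911]
eef_rot: [0.998, -0.056, -0.001, 0.0]
contact_force: [-0.2, 0.5, -2.4]
opening: 0.156
finger_force: 4.0
```

```bash
cat > lev.py <<'E'
from perp import *
# rod line in the side view below the tool: search crosswise for the shaft from the grasp, pitch by depth too
C=cloud(s); Q=(C-g)@X
m=(Q[...,0]<-.078)&(Q[...,0]>-.140)&(abs(Q[...,1])<.012)&(abs(Q[...,2])<.085)&(hsv[...,1]<70)&(hsv[...,2]>110)
P=Q[m]; k=cv2.fitLine(P.astype(np.float32),cv2.DIST_HUBER,0,.005,.001).ravel(); k[:3]*=-np.sign(k[0])
print('n',len(P),'pitch(down)',np.degrees(np.arcsin(k[2])).round(1),'yaw',np.degrees(np.arctan2(k[1],-k[0])).round(1),'at x',k[3].round(3),'z',k[5].round(4))
ext=(Q[...,0]<-.05)&(Q[...,0]>-.2)&(abs(Q[...,1])<.012)&(abs(Q[...,2]-k[5]-(Q[...,0]-k[3])*k[2]/k[0])<.008)&(hsv[...,1]<70)&(hsv[...,2]>110)
print('x range',np.percentile(Q[ext][:,0],[0,1,99]).round(4), r.get_state()['contact_force'].round(1))
E
python3 lev.py
```

```text
11.85 [0.63523244 0.19238042 0.29151358] grasp [0.6351 0.1923 0.1445]
n 110 pitch(down) 14.4 yaw -0.0 at x -0.109 z 0.0297
x range [-0.1998 -0.1985 -0.0578] [-0.1 -0.2 -1.4]
```

Call:
move_arm --pt "0.0014 0 0.0065 0 0" --pt "0.0014 0 0.0065 0 0" --pt "0.0009 0 0.0066 0 0" --pt "0.0008 0 0.0067 0 0" --pt "0.0003 0 0.0068 0 0" --pt "0.0003 0 0.0069 0 0" --pt "0 0 0 0 0" --pt "0 0 0 0 0"

```text
clock: 12.52
tool_pos: [0.6401, 0.1918, 0.251]
eef_rot: [0.998, -0.056, -0.001, 0.0]
contact_force: [0.6, 0.3, -1.3]
opening: 0.162
finger_force: 4.0
```

```bash
python3 lev.py
```

```text
12.5667 [0.64030259 0.19176786 0.25153696] grasp [0.6402 0.1917 0.1045]
n 105 pitch(down) -0.6 yaw 0.8 at x -0.109 z -1e-04
x range [-0.1973 -0.1927 -0.0564] [-0.5 -0.8 -1. ]
```

Call:
move_arm --pt "0 0 0 0 0" --pt "0 0 0 0 0" --pt "0.01 0 0 0 0" --pt "0.01 0 0 0 0" --pt "0.01 0 0 0 0" --pt "0.01 0 0 0 0" --pt "0 0 -0.02 0 0" --pt "0 0 -0.02 0 0" --pt "0 0 0 0 0" --newtons 40

```text
clock: 13.32
tool_pos: [0.682, 0.1875, 0.2961]
eef_rot: [0.998, -0.056, 0.004, -0.001]
contact_force: [1.2, 0.2, -1.6]
opening: 0.151
finger_force: 40.0
```

Call:
move_arm --pt "0 0.02 0 0 0" --pt "0 0.03 0 0 0" --pt "0 0.03 0 0 0" --pt "0 0.03 0 0 0" --pt "-0.005 0.03 0 0 0" --pt "-0.005 0.03 0 0 0" --pt "-0.005 0.03 0 0 0" --pt "-0.005 0.026 0.01 0 0" --pt "-0.002 0.012 0.016 0 0" --pt "0 0 0 0 0"

```text
clock: 14.15
tool_pos: [0.6292, -0.0517, 0.2631]
eef_rot: [0.998, -0.059, -0.003, 0.002]
contact_force: [-0.4, -0.4, -2.1]
opening: 0.154
finger_force: 40.0
```

Call:
move_arm --pt "0 0 0 0 0" --pt "0 0 0 0 0" --pt "0 0 0 0 0" --pt "0 0 0 0 0" --pt "0 0 0 0 0" --pt "0 0 0 0 0"

```text
clock: 14.65
tool_pos: [0.6319, -0.0459, 0.2662]
eef_rot: [0.998, -0.055, 0.0, -0.0]
contact_force: [-0.9, 0.4, -1.7]
opening: 0.15
finger_force: 40.0
```

```bash
python3 lev.py | grep -E "n |range|grasp"; python3 - <<'E'
from h import *
s=snapshot('side');t=snapshot('top'); st=r.get_state(); print(np.abs(st['qd']).max(),st['finger_force'])
a=cv2.resize(s['color'][160:320,240:420],None,fx=3,fy=3); save('fin',a)
E
```

```text
14.7 [ 0.63186423 -0.04616699  0.26609404] grasp [ 0.632  -0.0462  0.1191]
n 83 pitch(down) -2.1 yaw -0.4 at x -0.108 z -0.0002
x range [-0.1546 -0.1523 -0.0549] [-0.4  0.  -1.5]
0.002836204802020882 39.999952241778374
```

View pics/fin.png

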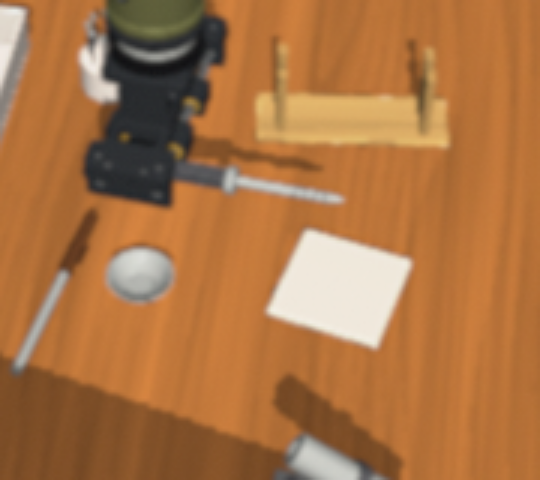

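```bash
python3 - <<'E'
from h import *
import pickle
s=pickle.load(open('side.pkl','rb')); print(plane(s,[[354,226.3]],.119))
E
```

```text
[[ 0.47628437 -0.02649781  0.119     ]]
```

```bash
python3 -c "
from plant import r
print(r.finish_job())"
```

```text
the job is handed in; nothing more can be done
None
```

The job is handed in with no verdict returned: the rod went home in the tube (collar flush on the rim, about 8 N, held for 0.5 s or more), was drawn right out, and is now held still and level to about 2°, tip near the tile's centre and roughly 11 cm above it, at about 15 s of the 58 s allowed.

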